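Find the loaded battery pack and dock it in the field analyser

TASK

Only one of the three identical grey battery packs has its cells in it; heft them to find the heavy one, slide it base first into the sloping orange-mouthed bay of the white analyser and press it fully home against the stop, so that the stiff brass contact at the bottom goes all the way in. No empty pack may go into the bay; leave the two empty packs standing upright where you found them, and knock nothing else over.

Things in the scene. Friction and masses are not known exactly. Their poses are not given: they have to be found in the camera images.
- pack_a: one of three identical upright grey battery packs with black cap and orange label band: 56 (own x) x 30 (own y) x 140 mm (own z), alike front and back; origin at the centre of its underside. An empty one weighs about 0.12 kg, the loaded one about 0.41 kg; any of the three may be it. The cells are hidden inside, centred 68 mm above the underside, and rattle by 1 to 3 mm
- pack_b: one of three identical upright grey battery packs with black cap and orange label band: 56 (own x) x 30 (own y) x 140 mm (own z), alike front and back; origin at the centre of its underside. An empty one weighs about 0.12 kg, the loaded one about 0.41 kg; any of the three may be it. The cells are hidden inside, centred 68 mm above the underside, and rattle by 1 to 3 mm
- pack_c: one of three identical upright grey battery packs with black cap and orange label band: 56 (own x) x 30 (own y) x 140 mm (own z), alike front and back; origin at the centre of its underside. An empty one weighs about 0.12 kg, the loaded one about 0.41 kg; any of the three may be it. The cells are hidden inside, centred 68 mm above the underside, and rattle by 1 to 3 mm
- bay: sloping battery bay on the robot side of the analyser: grey tube with flared orange mouth, axis leaning 34 degrees from vertical. Origin: centre of the seat, where the underside of a fully home pack lies; own z points out along the axis, x spans the 60 mm opening, y the 34 mm one; mouth at z = 80 mm, lips to 90 mm. A pack fully home stands out 60 mm past the mouth
- bay_seat (a point): centre of the bay's seat, same point as the origin of the bay
- bay_mouth (a point): centre of the bay's mouth, 80 mm from the seat along the bay's axis
- analyser: white analyser with black screen, about 250 x 170 x 115 mm; origin on the table below the bay seat, x pointing from the bay to the housing, which stands from 42 to 200 mm in own x. Fixed to the table during the job
- dock (a joint): brass contact plate at the bottom of the bay: 0 fully out (its face 14 mm above the seat), 0.014 m fully pressed against the stop; it resists with about 8 N, more if pushed fast, and stays where it is left; the pack's own weight does not move it
- amber_bottle: bystander: amber jar with white cap, 48 mm across, 100 mm tall; origin at underside
- sample_bottle: bystander: white bottle with blue cap, 60 mm across, 150 mm tall; origin at underside
- beaker: bystander: clear plastic cup, 64 mm across, 80 mm tall; origin at underside
- white_jar: bystander: white jar with yellow cap, 52 mm across, 60 mm tall; origin at underside

How it is judged (in metres and radians):
On the way:
1. the loaded pack has been lifted off the table and has started into the bay, with the brass contact not yet pressed home (distance between cells and bay_mouth below 0.075 m and value of joint dock below 0.011 m), for 0.05 s.
At the end, for the whole second after the job is handed in: the loaded pack is in the bay, its underside centre within 8 mm of the seat and its axis within 0.1 rad of the bay's, the brass contact pressed to more than 11.5 of its 14 mm; both empty packs stand upright (within 0.1 rad) within 40 mm of where they started; all packs at rest (((distance between cells and pack_a below 0.085 m and distance between pack_a and bay_seat below 0.008 m and angle between the z axis of pack_a and the z axis of bay, either way round below 0.1 rad and linear speed of each of pack_a, pack_b, pack_c below 0.02 m/s and distance of each of pack_b, pack_c from where it was at the start of the episode below 0.04 m and angle between each of pack_b, pack_c's own z axis and vertical below 0.1 rad) or (distance between cells and pack_b below 0.085 m and distance between pack_b and bay_seat below 0.008 m and angle between the z axis of pack_b and the z axis of bay, either way round below 0.1 rad and linear speed of each of pack_b, pack_a, pack_c below 0.02 m/s and distance of each of pack_a, pack_c from where it was at the start of the episode below 0.04 m and angle between each of pack_a, pack_c's own z axis and vertical below 0.1 rad) or (distance between cells and pack_c below 0.085 m and distance between pack_c and bay_seat below 0.008 m and angle between the z axis of pack_c and the z axis of bay, either way round below 0.1 rad and linear speed of each of pack_c, pack_a, pack_b below 0.02 m/s and distance of each of pack_a, pack_b from where it was at the start of the episode below 0.04 m and angle between each of pack_a, pack_b's own z axis and vertical below 0.1 rad)) and value of joint dock above 0.0115 m); the robot touches nothing.
It fails at once if an empty pack is put into the bay ((distance between cells and pack_a above 0.1 m and distance between pack_a and bay_seat below 0.072 m) or (distance between cells and pack_b above 0.1 m and distance between pack_b and bay_seat below 0.072 m) or (distance between cells and pack_c above 0.1 m and distance between pack_c and bay_seat below 0.072 m)).
It fails at once if a bystander (amber jar, white bottle, clear cup, white jar) is knocked over (angle between any of amber_bottle, sample_bottle, beaker, white_jar's own z axis and vertical above 0.6 rad).
It also fails if it takes over 72 s, if anything falls off the work surface, if the arm or the gripper's body presses on something with over 40 N, if the wrist force passes 120 N, or if a joint passes its speed limit or range.

ROBOT

A 6-joint arm with a two-finger parallel gripper is mounted at the origin on the work surface. World frame = base frame: x ahead of the robot, y to its left, z up, the work surface at z = 0. Lengths are in mm, angles in degrees, forces in N, time in s.
With the tool pointing down it reaches from about 350 to 850 mm from the base axis. Payload 8.1 kg.
Tool frame: the origin (TCP) lies midway between the tips of the shut fingers; the grasp point (between the pads) lies 19 mm behind it; z points along the fingers, y is the line along which they close (so a half turn about z gives the same grasp; the last joint's range is limited). The gripper opens to 85 mm and grips with 20 to 120 N. Pads are 22 mm wide; open, the fingers measure 114 mm over their backs; the gripper's body (76 mm by 85 mm) begins 54 mm behind the grasp point. The pads swing forward as they close: fully open they stand 13 mm farther back than shut.
Start: joints at [-76.226, 7.471, 85.268, -0, 87.261, -4.893], TCP at [192.06, -568.435, 231.292] pointing down, gripper open.
Joint ranges: [-169.43, 169.43], [-51.17, 129.36], [1.28, 143.12], [-76.62, 256.62], [0, 156.53], [-152.29, 152.29]. Speed limits (degrees/s): [136.94, 136.94, 159.86, 180, 180, 180].

INTERFACE

Orientations are given as [roll, pitch, yaw] about the fixed x, y, z axes, in that order (R = Rz(yaw) Ry(pitch) Rx(roll)).
In Python, from bench import sensors, optics, r gives the robot as it stands.
- The arm moves only by the tool apply_moves, never from a script. Its argument "targets" is a list of rows, each a list of 7 numbers: the shift along the tool's x, y, z in mm, then the turn, a rotation vector about the tool's x, y, z in rad, then the closure, from 0 (fully open) to 1 (shut). In form: [[x, y, z, wx, wy, wz, claw], ...]. A call has 1 to 20 rows; each row shifts and turns the commanded pose from where the row before left it, along the tool's axes as they then stand; what a row does not reach is not made up. A row lasts 1/8 s, in which the tool goes at most 62.5 mm and 10.7 degrees, less where a joint would pass 70% of its speed; a pose out of reach is approached as far as the arm can. A call is refused whole if a number of a shift passes 62.5 or a number of a turn 0.188, either way. A call with a gripper value outside its range is refused whole. The fingers move at their own pace and stop on an object; "force" is the grip in N (left out, the last holds). Time passes only in rows, so rows that do not move let the fingers close. It gives the time, the measured TCP pose, the force, the opening and the grip force at its end, in the units of the state.
- sensors.sense(): the state, without advancing time (a new reading comes with each control period).
- optics.snapshot(name): name is "scene" or "side" or "wrist"; returns the picture (480x640x3 uint8, red, green, blue); there is no depth.
- optics.get_calibration(name): a dict with "camera_matrix" (3x3 intrinsics, pixels), "pose" (4x4, takes a point from camera to world coordinates). Camera axes: x right, y down, z forward; pixel columns grow to the right and rows downward; lengths in mm; the calibration is good to about 2 mm. A picture is of the moment at which its call begins: read the wrist's pose just before it. get_calibration takes no time and is no camera call; for the wrist camera it gives the pose at the moment of the call.
- r.hand_in(): hands the job in; it is judged then, once.
The state is a dict: "time": time; "joint_pos": joint angles; "qd": joint speeds; "joint_efforts": joint torques, N m; "tool_pos": TCP position; "tcp_rot": TCP orientation; "ft_force": force on the tool from outside, world axes, zero at the start; "wrist_torque": the same for the moment, N m; "finger_gap": finger opening in mm; "grip_force": force on a finger pad.
Only numpy, scipy, OpenCV 4.12 (cv2) and the standard library are available. Lean on these libraries where they do the work, as an engineer would, in place of code of your own. Each camera call takes 0.05 s, during which the arm holds its last target. There are 200 camera calls.

## Working session

There is one attempt and no reset: what is moved stays moved. The work goes in short steps, Python scripts to look and compute and a tool call to move; the robot and the scene stay as the last step left them, time stands still between calls to the robot, and variables do not carry over. Pictures are saved under pics/ and viewed, at most 10 in all, crops included, and the job is handed in when it is done.

Besides the shell and the picture viewer there is one more tool, called after "Call:" as name([rows], argument=value, ...), one row to a line, values as JSON. apply_moves: Moves the arm, as the interface text tells. Its arguments: {"type":"object","properties":{"targets":{"type":"array"},"force":{"type":"number"}},"required":["targets"]}

```bash
mkdir -p pics
python3 - <<'E'
from bench import sensors, optics, r
import cv2, numpy as np
print(sensors.sense())
for n in ["scene","side"]:
    im=optics.snapshot(n); cv2.imwrite(f"pics/{n}0.png",im[:,:,::-1])
    c=optics.get_calibration(n); print(n,np.round(c["camera_matrix"],1).tolist(),np.round(c["pose"],3).tolist())
E
```

```text
{'time': 0.0, 'joint_pos': array([-7.62260488e+01,  7.51579011e+00,  8.53321904e+01,  3.70058613e-04,
        8.72590045e+01, -4.89325744e+00]), 'qd': array([-0.01456775, -0.00624656, -0.02329012, -0.01610223, -0.04232753,
        0.06957188]), 'joint_efforts': array([-5.43915721e-04, -5.69400537e+01, -5.00543725e+01, -1.97142240e-04,
        1.50649360e-02, -4.78407372e-06]), 'tool_pos': array([ 191.93095302, -567.88642639,  230.20940011]), 'tcp_rot': array([-1.79893436e+02, -9.49403478e-03,  1.86671818e+01]), 'ft_force': array([ 0.34984327,  0.03159089, -0.19094124]), 'wrist_torque': array([-0.00728471, -0.02946307, -0.01495631]), 'grip_force': 0.0, 'finger_gap': 85.29027644600453}
scene [[607.7, 0.0, 314.7], [0.0, 607.7, 240.5], [0.0, 0.0, 1.0]] [[-0.341, 0.795, -0.502, 1160.472], [0.94, 0.283, -0.19, 251.762], [-0.009, -0.537, -0.844, 1160.191], [0.0, 0.0, 0.0, 1.0]]
side [[576.3, 0.0, 318.0], [0.0, 576.3, 238.0], [0.0, 0.0, 1.0]] [[-0.988, -0.086, 0.131, 371.147], [-0.155, 0.657, -0.738, 1074.973], [-0.022, -0.749, -0.662, 1015.202], [0.0, 0.0, 0.0, 1.0]]
```

View pics/scene0.png

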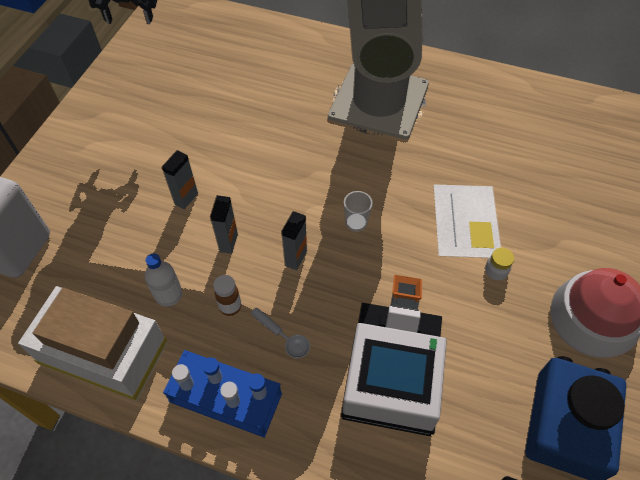

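View pics/side0.png

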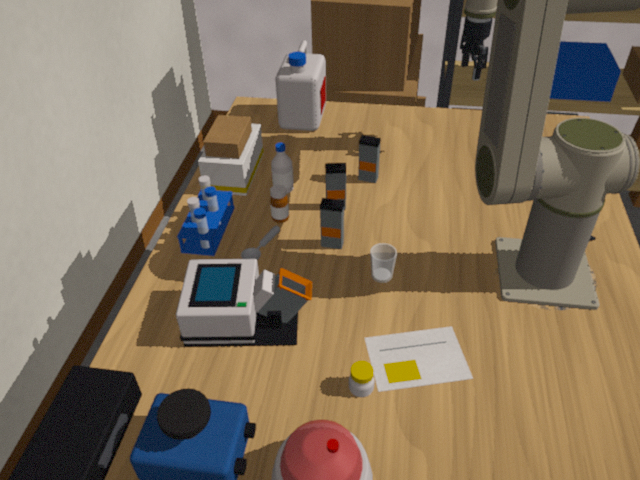

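Scene view: packs at about (179,180), (225,224) and (294,240), and the orange mouth at (406,287). Side view: packs at (369,158), (336,182) and (333,224), mouth at (295,284). Next I'll take enlarged crops for the corners.

Run:
```python
import cv2, numpy as np
s=cv2.imread("pics/scene0.png"); d=cv2.imread("pics/side0.png")
def crop(im,x,y,w,h,k): return cv2.resize(im[y:y+h,x:x+w],None,fx=k,fy=k,interpolation=cv2.INTER_CUBIC)
a=crop(s,160,145,160,130,5); cv2.imwrite("pics/c1.png",a[:600,:800])
b=np.hstack([crop(s,370,265,80,80,5),crop(d,245,255,80,80,5)]); cc=crop(d,310,130,80,40,5)
cv2.imwrite("pics/c2.png",b)
```

```text
(no output)
```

View pics/c1.png

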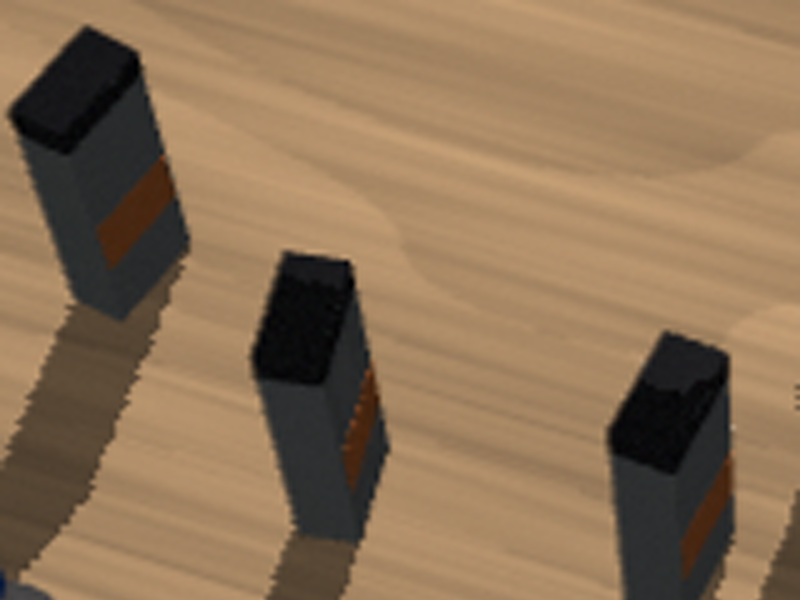

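View pics/c2.png

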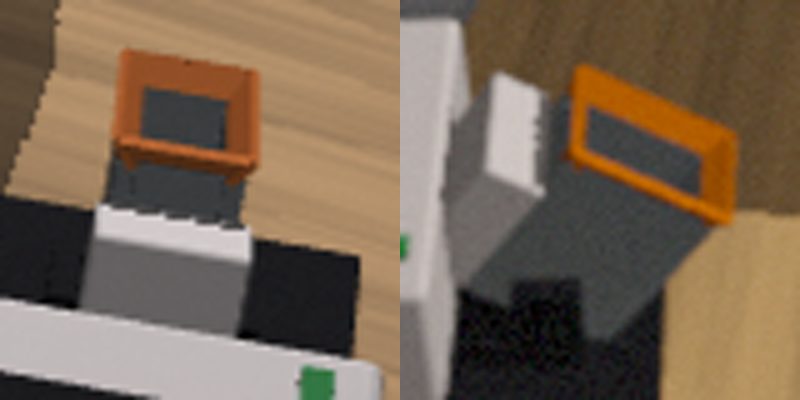

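c1 shows the cap corners of pack 1 (crop) at about (87,27), (140,52), (66,145), (10,110), and likewise for the other two. c2 shows the flared orange lip as a clear quadrilateral in both views. Now I'll triangulate these.

```bash
cat > h.py <<'E'
import cv2, numpy as np
from scipy.spatial.transform import Rotation as Ro
from bench import sensors, optics, r
def ray(c,p):
    K=np.array(c["camera_matrix"]);T=np.array(c["pose"])
    d=T[:3,:3]@np.linalg.solve(K,[p[0],p[1],1.]); return T[:3,3],d/np.linalg.norm(d)
def plane(c,p,z):
    o,d=ray(c,p); return o+d*(z-o[2])/d[2]
def tri(rays):
    A=sum(np.eye(3)-np.outer(d,d) for o,d in rays);b=sum((np.eye(3)-np.outer(d,d))@o for o,d in rays)
    x=np.linalg.solve(A,b); return x,[np.linalg.norm(np.cross(x-o,d)) for o,d in rays]
E
python3 - <<'E'
from h import *
np.set_printoptions(precision=1,suppress=True)
cs,cd=optics.get_calibration("scene"),optics.get_calibration("side")
S=[(122,50),(260,70),(255,170),(113,147)]; D=[(338,132),(332,222),(170,158),(178,65)]
P=[]
for a,b in zip(S,D):
    x,e=tri([ray(cs,np.array(a)/5+(370-.4,265-.4)),ray(cd,np.array(b)/5+(245-.4,255-.4))]); P.append(x); print("lip",x,np.array(e))
P=np.array(P); print("c",P.mean(0)); ex=(P[1]+P[2]-P[0]-P[3])/2; ey=(P[2]+P[3]-P[0]-P[1])/2
print(ex,np.linalg.norm(ex),ey,np.linalg.norm(ey)); n=np.cross(ex,ey);n/=np.linalg.norm(n);print("n",n,np.degrees(np.arccos(abs(n[2]))))
C={1:[(87,27),(140,52),(66,142),(10,108)],2:[(287,252),(351,262),(320,378),(253,355)],3:[(667,332),(728,353),(673,467),(610,432)]}
for k,v in C.items():
    Q=np.array([plane(cs,np.array(p)/5+(159.6,144.6),140) for p in v]); print(k,Q.mean(0),np.linalg.norm(np.roll(Q,-1,0)-Q,axis=1), 'yaw long',np.degrees(np.arctan2(*(Q[1]+Q[0]-Q[2]-Q[3])[[1,0]])))
# side view: dark cap blobs
for n,c in (("scene",cs),("side",cd)):
    im=cv2.imread(f"pics/{n}0.png"); m=(im.max(2)<32).astype(np.uint8)
    k,l,st,ce=cv2.connectedComponentsWithStats(m)
    for i in range(1,k):
        if 60<st[i,4]<700: print(n,st[i],ce[i])
E
```

```text
lip [545.1 188.3  89. ] [0.5 0.5]
lip [537.7 243.5  91.4] [0.5 0.5]
lip [604.3 253.1 132.3] [0.9 0.9]
lip [612.6 199.5 133.4] [0.1 0.1]
c [574.9 221.1 111.5]
[-7.9 54.4  0.7] 54.99637301047528 [67.  10.4 42.6] 80.12458575480984
n [ 0.5  0.1 -0.8] 32.14225390038689
1 [ 462.3 -335.1  140. ] [29.  56.6 32.7 53.5] yaw long 170.53608689063054
2 [ 541.  -190.4  140. ] [27.8 59.2 30.7 53.3] yaw long -169.08527484324193
3 [529.4 -32.4 140. ] [27.3 59.3 30.7 53.8] yaw long 177.3164543174693
scene [ 89   0  23  24 206] [101.9   7.7]
scene [113   0  44  22 253] [142.5   5. ]
scene [  0 123  19  31 108] [  8.3 138.9]
scene [163 151  25  25 356] [175.  163.2]
scene [211 196  20  26 383] [220.6 208.8]
scene [282 212  23  28 332] [292.7 227.5]
scene [359 303  29  24 487] [372.6 314.6]
scene [418 313  24  23 404] [429.9 324.3]
scene [341 412  94  24 411] [386.8 424.7]
side [360 136  19  11 129] [369.3 141.1]
side [326 164  19  10 163] [335.1 168. ]
side [320 199  24  12 207] [331.3 204.8]
side [190 265  50  41 335] [214.7 291.6]
side [159 422  43  17 208] [178.3 433. ]
side [244 423  11  15 106] [249.2 430. ]
side [234 458  12  17 138] [239.8 466.1]
```

```bash
cat >> h.py <<'E'
np.set_printoptions(precision=2,suppress=True)
def cur():
    s=sensors.sense(); return s,np.array(s["tool_pos"]),Ro.from_euler("xyz",s["tcp_rot"],degrees=True)
def Rt(yaw,tilt=0): # tool down with yaw, then tilted about tool y
    return Ro.from_euler("xyz",[180,0,yaw],degrees=True)*Ro.from_rotvec([0,np.radians(tilt),0])
def rows(p0,R0,p1,R1,claw,n=None):
    w=(R0.inv()*R1).as_rotvec(); d=p1-p0
    n=n or int(max(np.ceil(np.linalg.norm(d)/55),np.ceil(np.linalg.norm(w)/.16),1)); R=R0
    out=[]
    for i in range(n):
        out.append([round(float(v),1) for v in R.inv().apply(d/n)]+[round(float(v),4) for v in w/n]+[claw]); R=R*Ro.from_rotvec(w/n)
    print(out)
def go(p1,R1,claw,n=None):
    s,p,R=cur(); rows(p,R,np.array(p1,float),R1,claw,n)
E
python3 - <<'E'
from h import *
s,p,R=cur(); T=np.array(optics.get_calibration("wrist")["pose"])
print("cam in tool",R.inv().apply(T[:3,3]-p), (R.inv()*Ro.from_matrix(T[:3,:3])).as_matrix(), optics.get_calibration("wrist")["camera_matrix"])
go([462,-335,260],Rt(-9.5),0)
E
```

```text
cam in tool [  65.48   -0.28 -141.89] [[ 0.   -0.97 -0.26]
 [ 1.    0.   -0.  ]
 [ 0.   -0.26  0.97]] [[370.43   0.   318.61]
 [  0.   370.43 243.35]
 [  0.     0.     1.  ]]
[[47.2, -19.2, -4.2, -0.0002, 0.0, 0.0702, 0], [45.7, -22.4, -4.2, -0.0002, 0.0, 0.0702, 0], [44.1, -25.6, -4.2, -0.0002, 0.0, 0.0702, 0], [42.1, -28.6, -4.2, -0.0002, 0.0, 0.0702, 0], [40.0, -31.5, -4.2, -0.0002, 0.0, 0.0702, 0], [37.7, -34.2, -4.2, -0.0002, 0.0, 0.0702, 0], [35.2, -36.8, -4.2, -0.0002, 0.0, 0.0702, 0]]
```

Call:
apply_moves([
  [47, -19, -4, 0, 0, 0.07, 0],
  [46, -22, -4, 0, 0, 0.07, 0],
  [44, -26, -4, 0, 0, 0.07, 0],
  [42, -29, -4, 0, 0, 0.07, 0],
  [40, -31.5, -4, 0, 0, 0.07, 0],
  [38, -34, -4, 0, 0, 0.07, 0],
  [35, -37, -4, 0, 0, 0.07, 0],
  [0, 0, 0, 0, 0, 0, 0],
], force=60)

```text
time: 1.1
tool_pos: [464.1, -332.6, 259.2]
tcp_rot: [-179.9, -0.0, -9.2]
ft_force: [-1.4, -0.1, 0.1]
finger_gap: 85.4
grip_force: 0.0
```

Run:
```python
from h import *
s,p,R=cur();c=optics.get_calibration("wrist");im=optics.snapshot("wrist")[:,:,::-1];cv2.imwrite("pics/w1.png",im)
import pickle;pickle.dump((p,R.as_matrix(),c),open("w1.pkl","wb"));print(s["time"],p,s["tcp_rot"],s["ft_force"])
```

```text
1.1 [ 464.11 -332.57  259.16] [-179.95   -0.02   -9.18] [-1.39 -0.08  0.1 ]
```

View pics/w1.png

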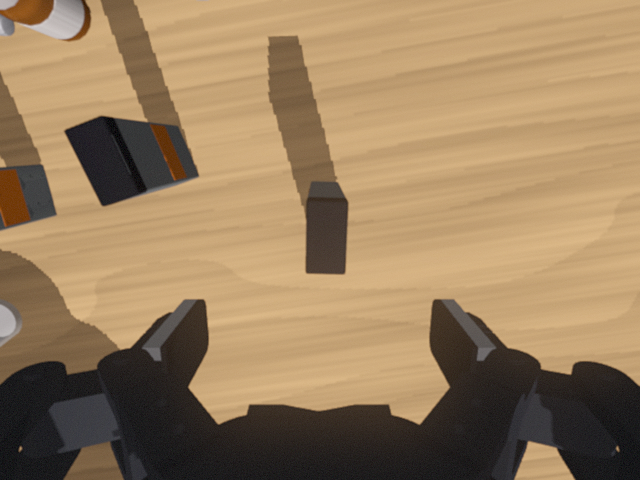

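The wrist view shows pack 1's top face with corners (307,197), (347,197), (346,273), (305,273); pack 2's cap is at the upper left (66–135, 117–205).

Run:
```python
from h import *
import pickle;p,Rm,c=pickle.load(open("w1.pkl","rb"));cs=optics.get_calibration("scene")
im=cv2.imread("pics/w1.png");m=(im.max(2)<75).astype(np.uint8)[150:290,280:370]
k,l,st,ce=cv2.connectedComponentsWithStats(m);i=1+st[1:,4].argmax();print(st[i]);rc=np.where((l==i).sum(1)>0)[0]
for y in (40,60,100,120): x=np.where(l[y]==i)[0];print(y+150,x.min()+280,x.max()+280)
W=[(307,197),(348,197),(346,273.5),(305.5,273.5)]
Q=np.array([plane(c,q,140) for q in W]);print(Q,Q.mean(0),np.linalg.norm(np.roll(Q,-1,0)-Q,axis=1),np.degrees(np.arctan2(*(Q[0]+Q[1]-Q[2]-Q[3])[[1,0]])))
# two-view heights: wrist corners order (+x,+y... left=+y) vs scene
S=[(66,142),(10,108),(87,27),(140,52)]
cand={"+x+y":((307,197),(66,142)),"+x-y":((348,197),(10,108)),"-x-y":((346,273.5),(87,27)),"-x+y":((305.5,273.5),(140,52))}
for k,(a,b) in cand.items(): print(k,*tri([ray(c,a),ray(cs,np.array(b)/5+(159.6,144.6))]))
go([Q.mean(0)[0],Q.mean(0)[1],200],Rt(np.degrees(np.arctan2(*(Q[0]+Q[1]-Q[2]-Q[3])[[1,0]]))),0)
```

```text
[  27   46   40   76 2277]Traceback (most recent call last):
  File "<stdin>", line 5, in <module>
    return umr_minimum(a, axis, None, out, keepdims, initial, where)
ValueError: zero-size array to reduction operation minimum which has no identity
```

```bash
cat > m.py <<'E'
from h import *
import pickle
def top(W,cand,off,claw=0,z=200,f="w1.pkl"):
    p,Rm,c=pickle.load(open(f,"rb"));cs=optics.get_calibration("scene")
    Q=np.array([plane(c,q,140) for q in W]);yaw=np.degrees(np.arctan2(*(Q[0]+Q[1]-Q[2]-Q[3])[[1,0]]))
    print("centre",Q.mean(0),"sides",np.linalg.norm(np.roll(Q,-1,0)-Q,axis=1),"yaw",yaw)
    for a,b in zip(W,cand): print(*tri([ray(c,a),ray(cs,np.array(b)/5+off)]))
    go([*Q.mean(0)[:2],z],Rt(yaw),claw); return Q.mean(0),yaw
E
python3 - <<'E'
from m import *
top([(307,197),(348,197),(346,273.5),(305.5,273.5)],[(66,142),(10,108),(87,27),(140,52)],(159.6,144.6))
E
```

```text
centre [ 463.33 -337.75  140.  ] sides [28.95 57.21 30.23 57.24] yaw -10.079441306565492
[ 492.05 -327.27  135.43] [np.float64(1.4618208633814935), np.float64(1.4618208633816152)]
[ 487.99 -355.53  142.02] [np.float64(2.0646068445465624), np.float64(2.0646068445465877)]
[ 430.65 -347.35  136.14] [np.float64(0.771880827066791), np.float64(0.7718808270669147)]
[ 436.62 -317.5   138.05] [np.float64(0.2563296667449902), np.float64(0.25632966674501745)]
[[0.6, 1.8, 29.4, -0.0001, 0.0003, 0.0076, 0], [0.6, 1.8, 29.4, -0.0001, 0.0003, 0.0076, 0]]
```

Call:
apply_moves([
  [1, 3, 40, 0, 0, 0.015, 0],
  [0, 0, 40, 0, 0, 0, 0],
  [0, 0, 40, 0, 0, 0, 0],
  [0, 0, 30, 0, 0, 0, 0],
  [0, 0, 13, 0, 0, 0, 0],
  [0, 0, 0, 0, 0, 0, 0],
  [0, 0, 0, 0, 0, 0, 1],
  [0, 0, 0, 0, 0, 0, 1],
  [0, 0, 0, 0, 0, 0, 1],
  [0, 0, 0, 0, 0, 0, 1],
  [0, 0, 0, 0, 0, 0, 1],
  [0, 0, 0, 0, 0, 0, 1],
  [0, 0, -8, 0, 0, 0, 1],
  [0, 0, -8, 0, 0, 0, 1],
  [0, 0, 0, 0, 0, 0, 1],
  [0, 0, 0, 0, 0, 0, 1],
  [0, 0, 0, 0, 0, 0, 1],
  [0, 0, 0, 0, 0, 0, 1],
], force=60)

```text
time: 3.4
tool_pos: [462.2, -338.2, 111.9]
tcp_rot: [-180.0, 0.0, -10.3]
ft_force: [-0.6, -0.2, -3.9]
finger_gap: 29.6
grip_force: 59.5
```

-3.9 N against about 0 at hover: an empty pack would read about -1.2 N, so this is the loaded one (0.41 kg). Next I lift it and plan a viewing pose near the bay.

Run:
```python
from h import *
cs=optics.get_calibration("scene");print("beaker rim",plane(cs,(358,204),80),"base",plane(cs,(357,221),0), "jar",plane(cs,(502,257),60))
s,p,R=cur();print(p,s["ft_force"])
R1=Rt(8.5,34);zb=-R1.apply([0,0,1]);seat=np.array([574.9,221.1,111.5])-90*zb;print("zb",zb,"seat",seat)
v=seat+zb*286-110*R1.apply([1,0,0]);print("view",v,"pack bottom",v-96*zb)
up=p+[0,0,180]
rows(p,R,up,R,1); rows(up,R,v,R1,1)
```

```text
beaker rim [396.4   65.24  80.  ] base [386.68  64.     0.  ] jar [411.78 388.84  60.  ]
[ 462.24 -338.2   111.95] [-0.61 -0.18 -3.93]
zb [-0.55 -0.08  0.83] seat [624.67 228.54  36.89]
view [376.31 191.42 212.48] pack bottom [429.4  199.36 132.89]
[[-0.0, -0.0, -45.0, 0.0, 0.0, 0.0, 1], [-0.0, -0.0, -45.0, 0.0, 0.0, 0.0, 1], [-0.0, -0.0, -45.0, 0.0, 0.0, 0.0, 1], [-0.0, -0.0, -45.0, 0.0, 0.0, 0.0, 1]]
[[-17.9, -50.6, 8.0, 0.0097, 0.0588, -0.0318, 1], [-16.7, -51.1, 7.4, 0.0097, 0.0588, -0.0318, 1], [-15.5, -51.5, 7.0, 0.0097, 0.0588, -0.0318, 1], [-14.3, -51.9, 6.6, 0.0097, 0.0588, -0.0318, 1], [-13.0, -52.3, 6.3, 0.0097, 0.0588, -0.0318, 1], [-11.7, -52.6, 6.1, 0.0097, 0.0588, -0.0318, 1], [-10.4, -52.9, 6.0, 0.0097, 0.0588, -0.0318, 1], [-9.0, -53.2, 5.9, 0.0097, 0.0588, -0.0318, 1], [-7.7, -53.4, 5.9, 0.0097, 0.0588, -0.0318, 1], [-6.3, -53.5, 6.0, 0.0097, 0.0588, -0.0318, 1]]
```

Call:
apply_moves([
  [0, 0, -30, 0, 0, 0, 1],
  [0, 0, -50, 0, 0, 0, 1],
  [0, 0, -50, 0, 0, 0, 1],
  [0, 0, -50, 0, 0, 0, 1],
  [-13, -36, 6, 0.007, 0.042, -0.0227, 1],
  [-12.5, -36.3, 5.5, 0.007, 0.042, -0.0227, 1],
  [-12, -36.5, 5.3, 0.007, 0.042, -0.0227, 1],
  [-11.3, -36.7, 5, 0.007, 0.042, -0.0227, 1],
  [-10.5, -37, 4.8, 0.007, 0.042, -0.0227, 1],
  [-10, -37, 4.6, 0.007, 0.042, -0.0227, 1],
  [-9.3, -37.3, 4.5, 0.007, 0.042, -0.0227, 1],
  [-8.6, -37.5, 4.4, 0.007, 0.042, -0.0227, 1],
  [-8, -37.6, 4.3, 0.007, 0.042, -0.0227, 1],
  [-7.4, -37.8, 4.3, 0.007, 0.042, -0.0227, 1],
  [-6.7, -38, 4.2, 0.007, 0.042, -0.0227, 1],
  [-6, -38, 4.2, 0.007, 0.042, -0.0227, 1],
  [-5.2, -38.1, 4.2, 0.007, 0.042, -0.0227, 1],
  [-4.5, -38.2, 4.3, 0.007, 0.042, -0.0227, 1],
  [0, 0, 0, 0, 0, 0, 1],
  [0, 0, 0, 0, 0, 0, 1],
], force=80)

```text
time: 5.9
tool_pos: [409.7, 197.6, 211.4]
tcp_rot: [179.9, -32.0, 8.5]
ft_force: [-0.1, 0.3, -3.9]
finger_gap: 29.6
grip_force: 83.3
```

Run:
```python
from h import *
import pickle
s,p,R=cur();c=optics.get_calibration("wrist");im=optics.snapshot("wrist")[:,:,::-1];cv2.imwrite("pics/w2.png",im)
pickle.dump((p,R.as_matrix(),c),open("w2.pkl","wb"));print(s["time"],p,s["tcp_rot"],s["ft_force"],s["finger_gap"])
```

```text
5.9 [409.68 197.61 211.44] [179.91 -31.95   8.52] [-0.14  0.26 -3.89] 29.624829089687367
```

View pics/w2.png

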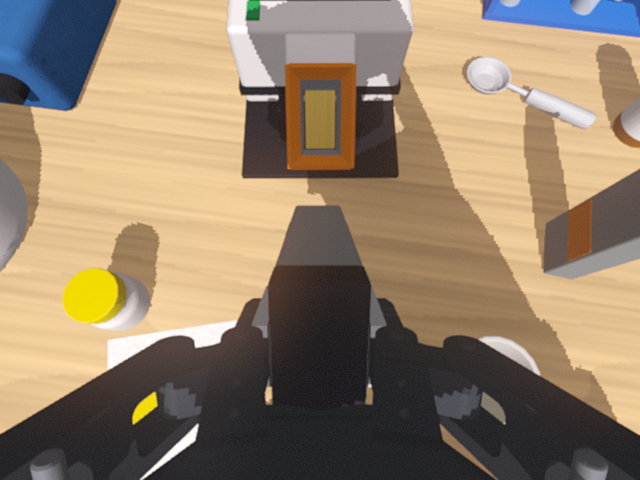

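The wrist view shows the bay lip as a rectangle (287,64)–(355,170) with the brass at (305–336, 90–151). The held pack's bottom edge is at (298..341, 207). Now I'll triangulate the lip from three views and locate the pack in the tool frame.

```bash
cat > bay.py <<'E'
from h import *
import pickle
def quad(im,box):
    x,y,w,h=box;hsv=cv2.cvtColor(im,cv2.COLOR_BGR2HSV)
    m=cv2.inRange(hsv,(5,150,70),(18,255,255)); k=np.zeros_like(m);k[y:y+h,x:x+w]=m[y:y+h,x:x+w]
    co=max(cv2.findContours(k,cv2.RETR_EXTERNAL,cv2.CHAIN_APPROX_NONE)[0],key=cv2.contourArea)
    hu=cv2.convexHull(co);e=.02*cv2.arcLength(hu,True)
    for f in np.linspace(.02,.1,30):
        q=cv2.approxPolyDP(hu,f*cv2.arcLength(hu,True),True)
        if len(q)==4: return q[:,0].astype(float)
E
python3 - <<'E'
from bay import *
p,Rm,cw=pickle.load(open("w2.pkl","rb"));cs,cd=optics.get_calibration("scene"),optics.get_calibration("side")
V={"s":(cs,quad(cv2.imread("pics/scene0.png"),(370,265,80,50))),"d":(cd,quad(cv2.imread("pics/side0.png"),(270,255,60,60))),"w":(cw,quad(cv2.imread("pics/w2.png"),(270,50,110,135)))}
G={"-x-y":np.array([545,188,89]),"-x+y":np.array([538,243,91]),"+x+y":np.array([604,253,132]),"+x-y":np.array([612,199,133])}
P=[]
for k,g in G.items():
    L=[]
    for n,(c,q) in V.items():
        T=np.array(c["pose"]);u=np.array(c["camera_matrix"])@(T[:3,:3].T@(g-T[:3,3]));u=u[:2]/u[2]
        b=q[np.linalg.norm(q-u,axis=1).argmin()];L.append((n,b,ray(c,b)))
    x,e=tri([l[2] for l in L]);P.append(x);print(k,x,np.array(e),[(l[0],l[1].tolist()) for l in L])
P=np.array(P);C=P.mean(0);ey=(P[1]+P[2]-P[0]-P[3])/2;ex=(P[2]+P[3]-P[0]-P[1])/2
n=np.cross(ex,ey);n/=np.linalg.norm(n);print("C",C,np.linalg.norm(ex),np.linalg.norm(ey),"n",n,"tilt",np.degrees(np.arccos(abs(n[2]))),"yaw",np.degrees(np.arctan2(ex[1],ex[0])),np.degrees(np.arctan2(-ey[0],ey[1])))
# wrist only: lip centre ray and brass centre ray
for nm,px in (("lip",V["w"][1].mean(0)),("brass",(320.5,120.5))):
    o,d=ray(cw,px)
    for z in (111.5,36.9+14*.829): print(nm,z,o+d*(z-o[2])/d[2])
# pack in tool frame
for px in ((298,207),(341,207),(275,266),(370,266)):
    o,d=ray(cw,px);o=Rm.T@(o-p);d=Rm.T@d
    z=96 if px[1]<250 else -44; print(px,o+d*(z-o[2])/d[2])
E
```

```text
-x-y [544.96 188.11  87.62] [0.86 1.18 1.01] [('s', [394.0, 275.0]), ('d', [312.0, 281.0]), ('w', [354.0, 167.0])]
-x+y [536.39 242.23  87.73] [0.04 2.46 2.44] [('s', [421.0, 279.0]), ('d', [311.0, 299.0]), ('w', [288.0, 169.0])]
+x+y [602.08 253.04 131.43] [2.35 4.19 2.79] [('s', [421.0, 297.0]), ('d', [278.0, 286.0]), ('w', [285.0, 66.0])]
+x-y [613.64 201.08 129.3 ] [6.27 5.33 3.64] [('s', [395.0, 298.0]), ('d', [280.0, 267.0]), ('w', [355.0, 65.0])]
C [574.27 221.12 109.02] 80.47919445871699 54.00269110617168 n [-0.52 -0.12  0.85] tilt 32.059199034148556 yaw 10.032679814968686 10.747278921347611
lip 111.5 [571.26 220.87 111.5 ]
lip 48.506 [616.08 227.23  48.51]
brass 111.5 [567.8  220.36 111.5 ]
brass 48.506 [611.77 226.6   48.51]
(298, 207) [ 25.19 -14.08  96.  ]
(341, 207) [25.19 13.81 96.  ]
(275, 266) [ 32.04 -12.61 -44.  ]
(370, 266) [ 32.05  13.88 -44.  ]
```

Run:
```python
from bay import *
p,Rm,cw=pickle.load(open("w2.pkl","rb"));g=cv2.cvtColor(cv2.imread("pics/w2.png"),cv2.COLOR_BGR2GRAY)
print(g[198:214,312:328].mean(1).astype(int),g[256:276,312:328].mean(1).astype(int)); print(g[210,290:302],g[210,336:348])
C=np.array([573,221.1,109.5]);zb=-Rt(8.7,34).apply([0,0,1]);seat=C-90*zb;a=np.array([-.048,0,1]);b=np.array([-2.8,0,96])
R1=Rt(8.7,36.75);print(R1.apply(a),-zb,seat)
T=lambda h: seat+zb*h-R1.apply(b)
s,q,R=cur();print(T(130),T(100),T(0));rows(q,R,T(130),R1,1,8)
```

```text
[177 179 183 187 190 194 186 149  99  85  87  88  89  88  89  88] [86 86 85 86 85 86 86 86 81 63 46 45 43 44 44 43 43 43 43 43]
[213 214 216 206 150  93  89  91  93  94  91  94] [ 87  84  88  87  87 103 129 131 130 132 130 131]
[ 0.55  0.08 -0.83] [ 0.55  0.08 -0.83] [622.75 228.71  34.89]
[496.33 209.37 221.26] [512.91 211.91 196.39] [568.19 220.36 113.48]
[[9.9, 0.0, 4.8, 0.0005, 0.0104, -0.0005, 1], [9.8, 0.1, 4.9, 0.0005, 0.0104, -0.0005, 1], [9.8, 0.1, 5.0, 0.0005, 0.0104, -0.0005, 1], [9.7, 0.1, 5.1, 0.0005, 0.0104, -0.0005, 1], [9.6, 0.1, 5.2, 0.0005, 0.0104, -0.0005, 1], [9.6, 0.1, 5.3, 0.0005, 0.0104, -0.0005, 1], [9.5, 0.1, 5.4, 0.0005, 0.0104, -0.0005, 1], [9.5, 0.1, 5.5, 0.0005, 0.0104, -0.0005, 1]]
```

The row-265 edge is the cap's lower edge (its 95 px width implies z≈-30, not the top), so the pack leans only about 1° in the grip. I'll recompute with that.

```bash
cat > ins.py <<'E'
from bay import *
C=np.array([573,221.1,109.5]);zb=-Rt(8.7,34).apply([0,0,1]);seat=C-90*zb;b=np.array([-2.6,0,96])
R1=Rt(8.7,35)
T=lambda h: seat+zb*h-R1.apply(b)
E
python3 - <<'E'
from ins import *
s,q,R=cur();print(seat,T(125),T(0));rows(q,R,T(115),R1,1,8)
E
```

```text
[622.75 228.71  34.89] [501.33 210.13 218.65] [570.42 220.71 115.02]
[[10.3, 0.0, 6.6, 0.0005, 0.0066, -0.0005, 1], [10.2, 0.0, 6.7, 0.0005, 0.0066, -0.0005, 1], [10.2, 0.1, 6.8, 0.0005, 0.0066, -0.0005, 1], [10.1, 0.1, 6.8, 0.0005, 0.0066, -0.0005, 1], [10.1, 0.1, 6.9, 0.0005, 0.0066, -0.0005, 1], [10.0, 0.1, 7.0, 0.0005, 0.0066, -0.0005, 1], [10.0, 0.1, 7.0, 0.0005, 0.0066, -0.0005, 1], [9.9, 0.1, 7.1, 0.0005, 0.0066, -0.0005, 1]]
```

Call:
apply_moves([
  [10.3, 0, 6.6, 0, 0.0066, -0.0005, 1],
  [10.2, 0, 6.7, 0, 0.0066, -0.0005, 1],
  [10.2, 0.1, 6.8, 0, 0.0066, -0.0005, 1],
  [10.1, 0.1, 6.8, 0, 0.0066, -0.0005, 1],
  [10.1, 0.1, 6.9, 0, 0.0066, -0.0005, 1],
  [10, 0.1, 7, 0, 0.0066, -0.0005, 1],
  [10, 0.1, 7, 0, 0.0066, -0.0005, 1],
  [9.9, 0.1, 7, 0, 0.0066, -0.0005, 1],
  [0, 0, 0, 0, 0, 0, 1],
  [0, 0, 0, 0, 0, 0, 1],
], force=120)

```text
time: 7.2
tool_pos: [506.6, 210.9, 210.1]
tcp_rot: [179.8, -35.0, 8.7]
ft_force: [0.1, 0.5, -4.8]
finger_gap: 28.6
grip_force: 118.4
```

Run:
```python
from ins import *
s,q,R=cur();print(s["time"],q,s["tcp_rot"],s["ft_force"],s["finger_gap"]);rows(q,R,T(115),R1,1,1);rows(q,R,T(75),R1,1,4)
ims=[]
for n,(x,y,w,h) in (("wrist",(220,30,200,250)),("side",(230,190,140,175)),("scene",(340,200,100,125))):
    im=optics.snapshot(n)[:,:,::-1]; ims.append(cv2.resize(im[y:y+h,x:x+w],(266 if 1 else 0,333),interpolation=cv2.INTER_CUBIC))
cv2.imwrite("pics/pre.png",np.hstack(ims))
```

```text
7.2 [506.64 210.93 210.11] [179.78 -34.99   8.68] [ 0.13  0.54 -4.8 ] 28.64554621888557
[[0.3, -0.0, -0.1, 0.004, 0.0002, -0.0003, 1]]
[[-0.1, -0.0, 10.0, 0.001, 0.0, -0.0001, 1], [-0.1, -0.0, 10.0, 0.001, 0.0, -0.0001, 1], [-0.1, -0.0, 10.0, 0.001, 0.0, -0.0001, 1], [-0.1, -0.0, 10.0, 0.001, 0.0, -0.0001, 1]]
```

View pics/pre.png

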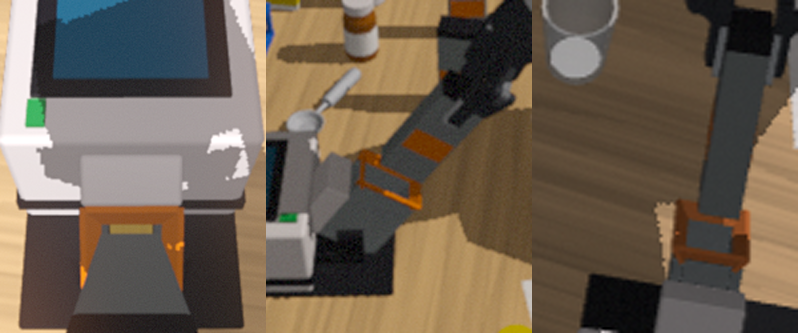

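The pack is centred over the mouth in all three views (wrist crop: pack bottom centre at about 131 px, lip centre at about 132 px). I'll enter slowly.

Call:
apply_moves([
  [0, 0, 5, 0.004, 0, 0, 1],
  [0, 0, 5, 0, 0, 0, 1],
  [0, 0, 5, 0, 0, 0, 1],
  [0, 0, 5, 0, 0, 0, 1],
  [0, 0, 5, 0, 0, 0, 1],
  [0, 0, 4, 0, 0, 0, 1],
  [0, 0, 4, 0, 0, 0, 1],
  [0, 0, 3, 0, 0, 0, 1],
  [0, 0, 0, 0, 0, 0, 1],
  [0, 0, 0, 0, 0, 0, 1],
])

```text
time: 8.6
tool_pos: [526.6, 214.8, 182.5]
tcp_rot: [-180.0, -35.0, 8.7]
ft_force: [-32.9, -7.6, 20.4]
finger_gap: 28.5
grip_force: 123.5
```

```bash
cat > st.py <<'E'
from ins import *
s,q,R=cur();u=q+R1.apply(b)-seat;print(s["time"],"underside in bay",Rt(8.7,34).inv().apply(u),s["tcp_rot"],"F tool",R.inv().apply(s["ft_force"]-np.array([0,0,-4.])),"M",R.inv().apply(s["wrist_torque"]),s["finger_gap"])
E
python3 st.py
```

```text
8.6 underside in bay [  1.09  -0.76 -80.68] [-179.99  -34.99    8.73] F tool [-13.61   2.52 -39.3 ] M [-0.71 -3.28 -0.02] 28.5028796797858
```

Call:
apply_moves([
  [0, 0, -4, 0, 0, 0, 1],
  [0, 0, -5, 0, 0, 0, 1],
  [0, 0, -5, 0, 0, 0, 1],
  [0, 0, 0, 0, 0, 0, 1],
  [0, 0, 0, 0, 0, 0, 1],
])

```text
time: 9.22
tool_pos: [519.2, 213.4, 192.3]
tcp_rot: [-180.0, -35.0, 8.7]
ft_force: [-0.0, 0.4, -5.2]
finger_gap: 28.7
grip_force: 118.4
```

```bash
python3 st.py
python3 - <<'E'
from ins import *
p,q,R=cur();c=optics.get_calibration("wrist")
ims=[]
for n,(x,y,w,h),k in (("wrist",(240,90,160,240),2.5),("side",(240,190,100,150),4)):
    im=optics.snapshot(n)[:,:,::-1]; cv2.imwrite(f"pics/re_{n}.png",im); ims.append(cv2.resize(im[y:y+h,x:x+w],(400,600),interpolation=cv2.INTER_CUBIC))
pickle.dump((q,R.as_matrix(),c),open("re.pkl","wb"))
cv2.imwrite("pics/re.png",np.hstack(ims))
E
```

```text
9.225 underside in bay [  0.32  -0.51 -92.95] [-179.98  -35.04    8.73] F tool [-0.66 -0.42  0.99] M [ 0.01 -0.74  0.02] 28.697173645613937
```

View pics/re.png

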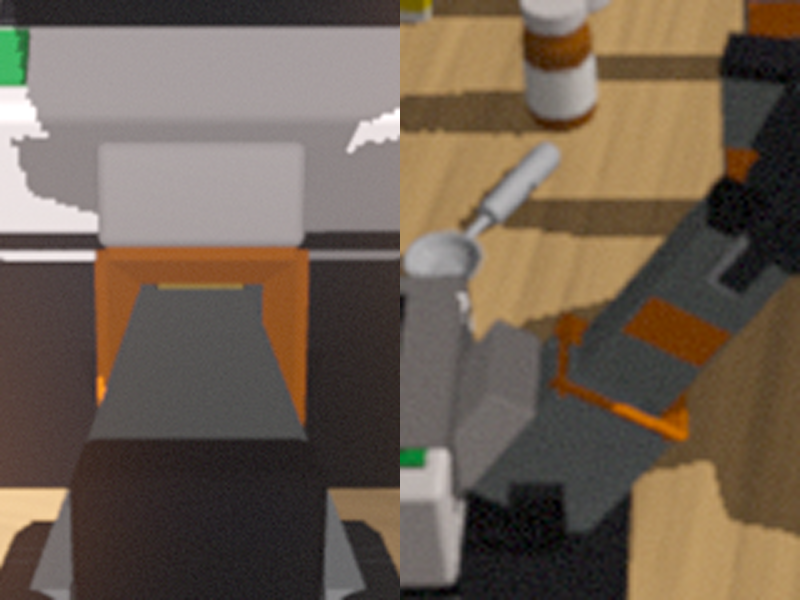

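The crops show the pack tip inside the flare, with the lip's outer +x edge at wrist row ~188.8 and the pack's bottom edge at row ~203.6. I'll work out the offset from these, independent of the world calibration.

Run:
```python
from ins import *
q,Rm,cw=pickle.load(open("re.pkl","rb"));im=cv2.imread("pics/re_wrist.png");g=cv2.cvtColor(im,cv2.COLOR_BGR2GRAY)
print("rows",im[184:208,312:328].mean(1).astype(int).tolist())
def cast(px,z):
    o,d=ray(cw,px);o=Rm.T@(o-q);d=Rm.T@d;return o+d*(z-o[2])/d[2]
print("pack",cast((320,203.6),96),cast((240+138/2.5,203.6),96),cast((240+262/2.5,203.6),96))
for z in (97,99,101):print("lip",z,cast((320,188.8),z),cast((240+97/2.5,188.8),z),cast((240+308/2.5,188.8),z))
```

```text
rows [[160, 160, 168], [157, 157, 165], [152, 151, 157], [139, 140, 150], [106, 119, 150], [58, 98, 162], [38, 94, 164], [40, 94, 164], [43, 95, 164], [40, 92, 160], [41, 85, 146], [41, 80, 138], [41, 80, 138], [39, 80, 138], [39, 79, 138], [38, 79, 138], [39, 79, 138], [39, 79, 138], [40, 83, 139], [50, 101, 145], [68, 120, 147], [78, 106, 122], [83, 88, 92], [84, 83, 85]]
pack [27.4  0.2 96. ] [ 27.4  -15.85  96.  ] [27.4  16.25 96.  ]
lip 97 [36.83  0.2  97.  ] [ 36.83 -26.31  97.  ] [36.83 27.97 97.  ]
lip 99 [36.59  0.2  99.  ] [ 36.59 -26.53  99.  ] [36.59 28.21 99.  ]
lip 101 [ 36.35   0.2  101.  ] [ 36.35 -26.74 101.  ] [ 36.35  28.44 101.  ]
```

Call:
apply_moves([
  [-0.8, 0.5, 0, 0, -0.017, 0, 1],
  [0, 0, 0, 0, 0, 0, 1],
  [0, 0, 3, 0, 0, 0, 1],
  [0, 0, 3, 0, 0, 0, 1],
  [0, 0, 3, 0, 0, 0, 1],
  [0, 0, 3, 0, 0, 0, 1],
  [0, 0, 3, 0, 0, 0, 1],
  [0, 0, 3, 0, 0, 0, 1],
  [0, 0, 2, 0, 0, 0, 1],
  [0, 0, 0, 0, 0, 0, 1],
])

```text
time: 10.58
tool_pos: [529.7, 214.5, 175.1]
tcp_rot: [-180.0, -34.0, 8.7]
ft_force: [-0.2, 0.4, -4.8]
finger_gap: 28.8
grip_force: 118.4
```

```bash
python3 st.py
```

```text
10.575 underside in bay [ -0.59   0.01 -72.82] [-179.99  -34.04    8.73] F tool [-0.55 -0.39  0.56] M [-0.01 -0.68 -0.04] 28.808231691194212
```

It slid in freely. Continuing.

Call:
apply_moves([
  [0, 0, 4, 0, 0, 0, 1],
  [0, 0, 4, 0, 0, 0, 1],
  [0, 0, 4, 0, 0, 0, 1],
  [0, 0, 4, 0, 0, 0, 1],
  [0, 0, 4, 0, 0, 0, 1],
  [0, 0, 4, 0, 0, 0, 1],
  [0, 0, 0, 0, 0, 0, 1],
])

```text
time: 11.45
tool_pos: [542.9, 216.4, 154.9]
tcp_rot: [-180.0, -34.0, 8.7]
ft_force: [-0.6, -0.3, -4.1]
finger_gap: 28.9
grip_force: 118.4
```

```bash
python3 st.py
```

```text
11.45 underside in bay [ -0.8    0.07 -48.61] [-180.    -34.02    8.73] F tool [-0.61  0.21 -0.31] M [-0.06 -0.79 -0.03] 28.897944223238298
```

Call:
apply_moves([
  [0, 0, 4, 0, 0, 0, 1],
  [0, 0, 4, 0, 0, 0, 1],
  [0, 0, 4, 0, 0, 0, 1],
  [0, 0, 4, 0, 0, 0, 1],
  [0, 0, 4, 0, 0, 0, 1],
  [0, 0, 4, 0, 0, 0, 1],
  [0, 0, 4, 0, 0, 0, 1],
  [0, 0, 0, 0, 0, 0, 1],
])

```text
time: 12.45
tool_pos: [558.4, 218.8, 131.7]
tcp_rot: [-180.0, -34.0, 8.7]
ft_force: [-0.3, -0.3, -4.2]
finger_gap: 28.9
grip_force: 118.4
```

```bash
python3 st.py
```

```text
12.45 underside in bay [ -0.78   0.03 -20.63] [-179.99  -34.02    8.73] F tool [-0.43  0.28  0.  ] M [ 0.   -0.77  0.04] 28.87710681501837
```

Call:
apply_moves([
  [0, 0, 2, 0, 0, 0, 1],
  [0, 0, 2, 0, 0, 0, 1],
  [0, 0, 2, 0, 0, 0, 1],
  [0, 0, 1.5, 0, 0, 0, 1],
  [0, 0, 1.5, 0, 0, 0, 1],
  [0, 0, 1.5, 0, 0, 0, 1],
  [0, 0, 1.5, 0, 0, 0, 1],
  [0, 0, 1.5, 0, 0, 0, 1],
  [0, 0, 0, 0, 0, 0, 1],
])

```text
time: 13.58
tool_pos: [566.1, 220.2, 121.3]
tcp_rot: [-180.0, -34.1, 8.7]
ft_force: [-3.6, -0.5, -0.9]
finger_gap: 28.8
grip_force: 119.5
```

```bash
python3 st.py
```

```text
13.575 underside in bay [-0.14 -0.13 -7.64] [-179.98  -34.07    8.73] F tool [-1.31 -0.09 -4.58] M [-0.09 -0.93 -0.01] 28.837524961951047
```

Call:
apply_moves([
  [0, 0, 1, 0, 0, 0, 1],
  [0, 0, 1, 0, 0, 0, 1],
  [0, 0, 1, 0, 0, 0, 1],
  [0, 0, 1, 0, 0, 0, 1],
  [0, 0, 1, 0, 0, 0, 1],
  [0, 0, 1, 0, 0, 0, 1],
  [0, 0, 0, 0, 0, 0, 1],
])

```text
time: 14.45
tool_pos: [569.4, 220.7, 116.3]
tcp_rot: [-180.0, -34.1, 8.7]
ft_force: [-4.3, -0.6, -1.0]
finger_gap: 28.6
grip_force: 119.5
```

```bash
python3 st.py
```

```text
14.45 underside in bay [-0.15 -0.12 -1.62] [-179.98  -34.07    8.73] F tool [-1.87 -0.05 -4.91] M [-0.1  -0.97  0.01] 28.563316692612013
```

Call:
apply_moves([
  [0, 0, 1, 0, 0, 0, 1],
  [0, 0, 1, 0, 0, 0, 1],
  [0, 0, 1, 0, 0, 0, 1],
  [0, 0, 0, 0, 0, 0, 1],
])

```text
time: 14.95
tool_pos: [570.8, 221.2, 116.4]
tcp_rot: [180.0, -34.1, 8.7]
ft_force: [-47.4, -11.5, 41.3]
finger_gap: 28.6
grip_force: 127.3
```

```bash
python3 st.py
```

```text
14.95 underside in bay [ 1.14 -0.43 -0.95] [180.   -34.07   8.74] F tool [-14.91   4.2  -64.77] M [-1.05 -4.17 -0.02] 28.57048887335748
```

A hard stop at z≈-1 mm matches the seat. I'll relieve the load and look.

Call:
apply_moves([
  [0, 0, -2, 0, 0, 0, 1],
  [0, 0, 0, 0, 0, 0, 1],
])

```text
time: 15.2
tool_pos: [569.8, 220.8, 116.2]
tcp_rot: [-180.0, -34.1, 8.7]
ft_force: [-16.7, -3.2, 11.7]
finger_gap: 28.5
grip_force: 121.2
```

```bash
python3 st.py
python3 - <<'E'
from h import *
ims=[]
for n,(x,y,w,h) in (("scene",(360,210,80,120)),("side",(250,200,80,120))):
    im=optics.snapshot(n)[:,:,::-1]; cv2.imwrite(f"pics/in_{n}.png",im); ims.append(cv2.resize(im[y:y+h,x:x+w],(400,600),interpolation=cv2.INTER_CUBIC))
cv2.imwrite("pics/in.png",np.hstack(ims))
E
```

```text
15.2 underside in bay [ 0.18 -0.22 -1.34] [-179.98  -34.09    8.74] F tool [ -5.27   0.66 -22.52] M [-0.41 -1.88 -0.06] 28.489525703529537
```

View pics/in.png

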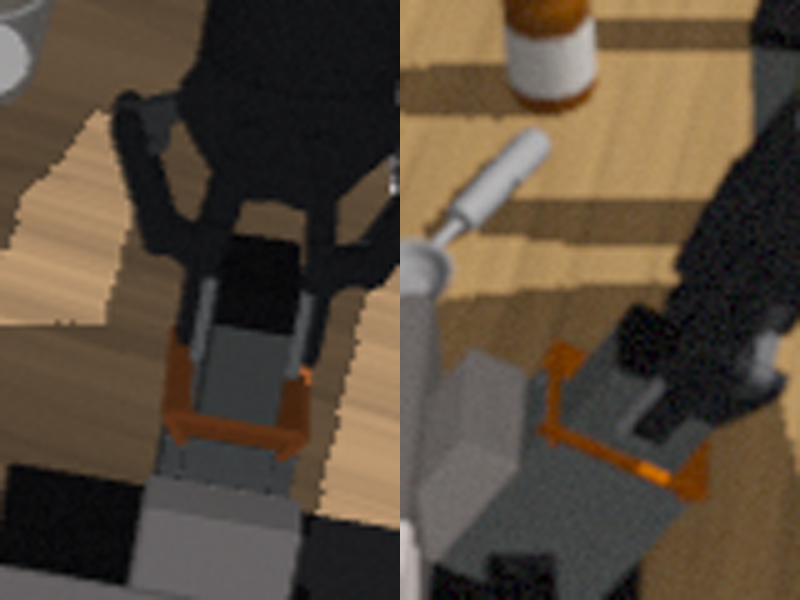

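The fingertips are close to the lip rim, so the stop might be the lip. I'll release, back off along the axis, and press on the pack's top with shut fingers to make sure.

Call:
apply_moves([
  [0, 0, -0.7, 0, 0, 0, 1],
  [0, 0, 0, 0, 0, 0, 0],
  [0, 0, 0, 0, 0, 0, 0],
  [0, 0, 0, 0, 0, 0, 0],
  [0, 0, 0, 0, 0, 0, 0],
  [0, 0, -20, 0, 0, 0, 0],
  [0, 0, -40, 0, 0, 0, 0],
  [0, 0, -40, 0, 0, 0, 0],
  [0, 0, -10, 0, 0, 0, 0],
  [0, 0, 0, 0, 0, 0, 0.3],
  [0, 0, 0, 0, 0, 0, 0.3],
], force=30)

```text
time: 16.68
tool_pos: [508.3, 211.0, 205.2]
tcp_rot: [180.0, -33.9, 8.7]
ft_force: [0.4, -0.0, -0.5]
finger_gap: 59.5
grip_force: 0.0
```

```bash
python3 st.py
python3 - <<'E'
from ins import *
s,q,R=cur();c=optics.get_calibration("wrist")
ims=[]
for n,(x,y,w,h) in (("wrist",(220,20,200,300)),("side",(250,200,80,120))):
    im=optics.snapshot(n)[:,:,::-1]; cv2.imwrite(f"pics/out_{n}.png",im); ims.append(cv2.resize(im[y:y+h,x:x+w],(400,600),interpolation=cv2.INTER_CUBIC))
pickle.dump((q,R.as_matrix(),c),open("out.pkl","wb"))
cv2.imwrite("pics/out.png",np.hstack(ims))
E
```

```text
16.675 underside in bay [  -1.73    0.23 -109.9 ] [179.98 -33.94   8.74] F tool [ 2.23  0.1  -2.68] M [-0.   -0.3  -0.04] 59.53516216647286
```

View pics/out.png

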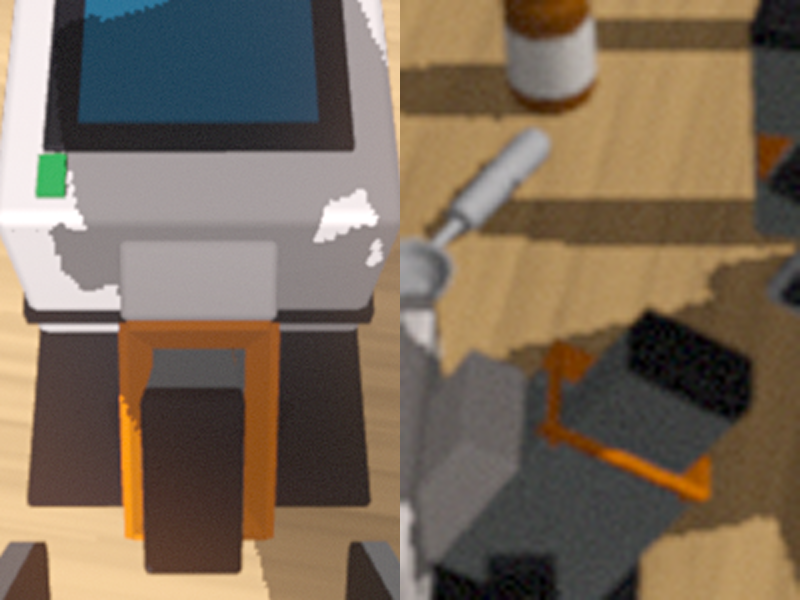

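The wrist crop shows the pack well centred in the bay; the side crop shows it standing out of the lips with its cap clear. Now I press with shut fingers.

Call:
apply_moves([
  [1, 0, 15, 0, 0, 0, 1],
  [0.5, 0, 15, 0, 0, 0, 1],
  [0, 0, 12, 0, 0, 0, 1],
  [0, 0, 8, 0, 0, 0, 1],
  [0, 0, 3, 0, 0, 0, 1],
  [0, 0, 0, 0, 0, 0, 1],
  [0, 0, 2, 0, 0, 0, 1],
  [0, 0, 1.5, 0, 0, 0, 1],
  [0, 0, 1.5, 0, 0, 0, 1],
  [0, 0, 1.5, 0, 0, 0, 1],
  [0, 0, 1.5, 0, 0, 0, 1],
  [0, 0, 0, 0, 0, 0, 1],
])

```text
time: 18.27
tool_pos: [543.5, 216.6, 157.1]
tcp_rot: [-180.0, -34.0, 8.7]
ft_force: [-0.4, -0.4, 0.5]
finger_gap: -0.1
grip_force: 0.0
```

```bash
python3 st.py
```

```text
18.275 underside in bay [  0.96  -0.02 -50.06] [-179.98  -34.05    8.73] F tool [ 2.13  0.29 -3.94] M [-0.03 -0.25 -0.02] -0.07208440103872431
```

Call:
apply_moves([
  [0, 0, 1.2, 0, 0, 0, 1],
  [0, 0, 1.2, 0, 0, 0, 1],
  [0, 0, 1.2, 0, 0, 0, 1],
  [0, 0, 1.2, 0, 0, 0, 1],
  [0, 0, 1, 0, 0, 0, 1],
  [0, 0, 0, 0, 0, 0, 1],
])

```text
time: 19.02
tool_pos: [547.1, 217.3, 153.0]
tcp_rot: [-180.0, -34.1, 8.7]
ft_force: [-2.1, 0.1, 3.8]
finger_gap: 0.1
grip_force: 2.0
```

```bash
python3 st.py
```

```text
19.025 underside in bay [  1.68  -0.12 -44.64] [-179.97  -34.11    8.73] F tool [ 2.71 -0.45 -7.62] M [-0.01 -0.21 -0.03] 0.051880437748725534
```

Call:
apply_moves([
  [0, 0, 1, 0, 0, 0, 1],
  [0, 0, 1, 0, 0, 0, 1],
  [0, 0, 0, 0, 0, 0, 1],
])

```text
time: 19.4
tool_pos: [549.5, 217.9, 153.8]
tcp_rot: [-179.9, -34.3, 8.7]
ft_force: [-8.3, -3.0, 13.8]
finger_gap: -0.2
grip_force: 8.0
```

```bash
python3 st.py
```

```text
19.4 underside in bay [  4.15  -0.37 -43.94] [-179.94  -34.32    8.71] F tool [  2.88   1.7  -19.61] M [-0.24 -0.08  0.02] -0.16818854289094987
```

Call:
apply_moves([
  [-1, 0, 1, 0, 0, 0, 1],
  [0, 0, 1, 0, 0, 0, 1],
  [0, 0, 0, 0, 0, 0, 1],
  [0, 0, 0, 0, 0, 0, 1],
])

```text
time: 19.9
tool_pos: [550.8, 218.3, 154.3]
tcp_rot: [-179.9, -34.5, 8.7]
ft_force: [-21.3, -6.7, 29.6]
finger_gap: -0.0
grip_force: 18.9
```

```bash
python3 st.py
```

```text
19.9 underside in bay [  5.64  -0.58 -43.63] [-179.92  -34.52    8.71] F tool [  0.85   3.29 -40.24] M [-0.74 -0.61 -0.01] -0.033999512118302856
```

About 37 N with no further travel means the pack is hard on the stop. Retract, check quickly, and hand in.

Call:
apply_moves([
  [0, 0, -4, 0, 0, 0, 1],
  [0, 0, -20, 0, 0, 0, 1],
  [0, 0, -40, 0, 0, 0, 1],
  [0, 0, -30, 0, 0, 0, 1],
  [0, 0, 0, 0, 0, 0, 1],
  [0, 0, 0, 0, 0, 0, 1],
])

```text
time: 20.65
tool_pos: [495.9, 209.2, 225.4]
tcp_rot: [-180.0, -34.0, 8.7]
ft_force: [0.3, 0.7, -1.7]
finger_gap: -0.1
grip_force: 0.0
```

Run:
```python
from h import *
im=optics.snapshot("side")[:,:,::-1];o=cv2.imread("pics/out_side.png");z=cv2.imread("pics/side0.png")
# bay pack unmoved vs. before press; empties and bystanders unmoved vs. start
for a,(x,y,w,h) in ((o,(330,0,0,0)),) if 0 else ((o,(300,250,100,60)),(z,(320,195,26,20)),(z,(325,160,22,20)),(z,(272,145,20,70)),(z,(350,360,25,35))):
    print(np.abs(im[y:y+h,x:x+w].astype(int)-a[y:y+h,x:x+w]).mean())
k,l,st,ce=cv2.connectedComponentsWithStats((im.max(2)<32).astype(np.uint8))
print([ (st[i].tolist(),ce[i].round(1).tolist()) for i in range(1,k) if 60<st[i,4]<700]); print(sensors.sense()["ft_force"])
print(r.hand_in())
```

```text
6.744111111111111
11.737179487179487
7.26439393939394
38.33761904761905
2.758095238095238
[([326, 164, 19, 9, 124], [335.3, 168.3]), ([296, 262, 24, 22, 305], [307.4, 272.5]), ([190, 264, 51, 42, 584], [217.4, 285.7]), ([245, 423, 10, 15, 99], [249.3, 430.0]), ([159, 424, 38, 15, 184], [177.1, 433.5]), ([234, 458, 12, 17, 127], [239.7, 466.4])]
[-0.04 -0.56  0.22]
the job is handed in; nothing more can be done
None
```

The job is handed in, but the simulator gave no verdict. The loaded pack is the one nearest x 463, y -337: it read -3.9 N on lifting, where an empty one would read about -1.2 N, so I did not heft the other two. It is in the bay against the hard stop, with no further travel under about 37 N. I never approached the two empty packs or the bystanders. My last picture check before handing in did not settle whether they moved: one empty pack's cap was at the same spot, the other's did not show in the mask, and the patch around the bottles differed from the start picture, possibly from arm or shadow.

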